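Slide a tube block past the spring lock bar into the reader

ROBOT

A 6-joint arm with a two-finger parallel gripper is mounted at the origin on the work surface. World frame = base frame: x ahead of the robot, y to its left, z up, the work surface at z = 0. Lengths are in mm, angles in rad, forces in N, time in s.
With the tool pointing down it reaches from about 325 to 1000 mm from the base axis. Payload 5.1 kg.
Tool frame: the origin (TCP) lies on the centre line of the jaws, within the pads' length; the fingertips stand 19 mm ahead of it and the grasp point (between the pads) is the TCP; z points along the fingers, y is the line along which they close (so a half turn about z gives the same grasp; the last joint's range is limited). The gripper opens to 85 mm and grips with 20 to 120 N. Pads are 22 mm wide; open, the fingers measure 114 mm over their backs; the gripper's body (76 mm by 85 mm) begins 54 mm behind the grasp point. The pads swing forward as they close: fully open they stand 13 mm farther back than shut.
Start: joints at [-1.188, 0.124, 1.65, -0, 1.367, -0.083], TCP at [291.907, -580.754, 213.522] pointing down, gripper open.
Joint ranges: [-2.61, 2.61], [-1.02, 2.33], [0.03, 2.71], [-1.35, 4.49], [0.32, 2.68], [-2.91, 2.91]. Speed limits (rad/s): [2.57, 2.57, 3.14, 3.14, 3.14, 3.14].

INTERFACE

Orientations are given as a unit quaternion [x, y, z, w].
In Python, from rig import get_state, snapshot, camera_model, job_done gives the robot as it stands. The module is installed in compiled form; this text tells all that it offers.
- The arm moves only by the shell command python3 -m crank 'ROWS' [OPENING]. ROWS is JSON, a list of rows, each a list of 2 entries, a list of its own where there are three numbers: the shift along the tool's x, y, z normalised to -1 to 1, where 1 is 500 mm, then the turn, a rotation vector about the tool's x, y, z normalised to -1 to 1, where 1 is 0.5 rad. In form: [[[dx, dy, dz], [rx, ry, rz]], ...]. A call has 1 to 20 rows; each row shifts and turns the commanded pose from where the row before left it, along the tool's axes as they then stand; what a row does not reach is not made up. A row lasts 1/8 s, in which the tool goes at most 62.5 mm and 10.7 degrees, less where a joint would pass 70% of its speed; a pose out of reach is approached as far as the arm can. A call with a number of a shift or a turn outside -1 to 1 is refused whole. A call with a gripper value outside its range is refused whole. OPENING is the opening, from -1 (shut) to 1 (fully open), set as the call begins (- or left out, the last holds). The fingers move at their own pace and stop on an object; the grip force is fixed at half the most. Time passes only in rows, so rows that do not move let the fingers close. It gives the time, the measured TCP pose, the force, the opening and the grip force at its end, in the units of the state.
- get_state(): the state, without advancing time (a new reading comes with each control period).
- snapshot(name): name is "side" or "top"; returns (picture, depth): 400x640x3 uint8, blue, green, red; 400x640 float32, mm along the optical axis (not along the pixel's ray), 0 where there is no reading.
- camera_model(name): a dict with "camera_matrix" (3x3 intrinsics, pixels), "dist_coeffs" ([k1, k2, p1, p2, k3] as OpenCV has them; the pictures are not rectified), "xyz" and "rotation" of the camera in the world. Camera axes: x right, y up, looking along -z (the intrinsics and any distortion apply to the point x, -y, -z); pixel columns grow to the right and rows downward; lengths in mm; the calibration is good to about 2 mm. A picture is of the moment at which its call begins. camera_model takes no time and is no camera call.
- job_done(): hands the job in; it is judged then, once.
The state is a dict: "t": time; "joint_positions": joint angles; "qd": joint speeds; "joint_torque": joint torques, N m; "position": TCP position; "orientation": TCP orientation; "contact_force": force on the tool from outside, world axes, zero at the start; "wrist_torque": the same for the moment, N m; "gripper_width": finger opening in mm; "grasp_force": force on a finger pad.
Only numpy, scipy, OpenCV 4.12 (cv2) and the standard library are available. Lean on these libraries where they do the work, as an engineer would, in place of code of your own. Each camera call takes 0.05 s, during which the arm holds its last target. There are 200 camera calls.

TASK

Press the spring lock bar down with the fingertips behind the tube block and, holding it down, push the block along the track until its front is over the bar's nose; then push the block on until it is fully home against the reader head and the nose has sprung up behind it. Only press and push: do not lift the block or tip it, and leave the vials, bottle and the other things around the track where they stand. Finish with the hand clear.

Things in the scene. Friction and masses are not known exactly. Their poses are not given: they have to be found in the camera images.
- track: fixed white loading track of a tube reader; origin on the bench, z up, +x = the way the block slides home; open rear end at x = -200 mm. Two grey ledges (tops z = 36 mm) carry the block between rails (tops z = 42, inner faces y = +-35.5 mm, outer y = +-57.5). The groove between the ledges is 44 mm wide, open above, with the lock bar in it. Low side shelf (top z = 20) at y = -57 to -118 mm holds 2 vials
- end_stop (a point): centre of the end stop: the upright face, at track x = 132 mm, of the 100 mm tall reader head that closes the track's front end
- lock_bar (a joint): how far the spring lock bar is pressed down, m: 0 = up, 0.018 = bottomed. Level steel strip 38 mm wide along the middle of the groove; goes straight down wherever it is pressed. Spring 1.5 N at first, 3.3 N at the bottom; returns when free. Pressed over 12 mm, its nose clears the block, whose underside then keeps it down while the block is over the nose
- strip_rear (a point): middle of the strip's rear end, on its flat top, at track x = -195 mm; the strip runs from here along +x to the nose. Its top is at track z = 30 mm when up, 6 mm under the block, which passes over it. Moves down with the bar
- nose_top (a point): centre of the top of the nose, the upright front end of the lock bar (track x = 20 to 28 mm, 38 mm across). When up its top is at track z = 48 mm, 12 mm above the ledges, and bars the block's way; moves down with the bar
- tube_block: loose aluminium block with 15 capped tubes, 0.75 kg, 100 mm long (its x, along the track), 68 wide, 30 tall plus 8 mm of caps. Origin: centre of its underside, on the ledges. At the start its front (towards the reader head) is 8 to 40 mm short of the nose and the strip is bare behind it. Home: origin at track x = 82 mm, front on the end stop, rear 4 mm past the nose
- vial_a: small amber screw-cap vial, 24 mm across, 45 mm tall, standing on the track's low side shelf; origin at the centre of its underside; bystander
- vial_b: second such vial, also on the side shelf; origin at the centre of its underside; bystander
- reagent_bottle: clear reagent bottle with screw cap, 64 mm across, 140 mm tall, standing on the bench; origin at the centre of its underside; bystander
- beaker: open glass beaker, 70 mm across, 85 mm tall, on the bench; origin at the centre of its underside; bystander
- white_jar: white plastic jar, 60 mm across, 90 mm tall, on the bench; origin at the centre of its underside; bystander
- tip_box: pipette tip box 86 x 56 x 52 mm, on the bench; origin at the centre of its underside; bystander
- empty_rack: low empty white tube rack 100 x 50 x 22 mm, on the bench; origin at the centre of its underside; bystander
There are look-alikes about, which are no part of the job. Leave any black or red look-alike of the tube_block alone.

How it is judged (in metres and radians):
On the way, in this order (a step that is already met when the one before it is completed fails the run):
1. the fingers hold the lock bar down while the block is still short of the nose (value of joint lock_bar above 0.0125 m and contact force between the fingers and lock_bar above 0.5 N and x of tube_block in the frame of track below -0.031 m), for 0.1 s.
2. with the fingers still on the bar, the block's front is over the nose (value of joint lock_bar above 0.0105 m and contact force between the fingers and lock_bar above 0.3 N and x of tube_block in the frame of track between -0.028 and 0.076 m), for 0.05 s.
At the end, for the whole second after the job is handed in: The block lies flat on the ledges within 4.5 mm of the end stop, at rest, and the lock bar is up again (within 3 mm) with its nose behind the block (x of tube_block in the frame of track above 0.0775 m and z of tube_block in the frame of track below 0.04 m and angle between tube_block's own z axis and vertical below 0.06 rad and value of joint lock_bar below 0.003 m and linear speed of tube_block below 0.01 m/s and velocity of joint lock_bar below 0.01 m/s); the robot touches nothing.
It fails at once if the tube block is lifted more than 10 mm off the ledges or tipped (z of tube_block in the frame of track above 0.046 m or angle between tube_block's own z axis and vertical above 0.25 rad).
It fails at once if a bystander is shifted more than 30 mm or knocked over (distance of any of vial_a, vial_b, reagent_bottle, beaker, white_jar, tip_box, empty_rack from where it was at the start of the episode above 0.03 m or angle between any of vial_a, vial_b, reagent_bottle, beaker, white_jar, tip_box, empty_rack's own z axis and vertical above 0.5 rad).
It also fails if it takes over 38 s, if anything falls off the work surface, if the arm or the gripper's body presses on something with over 40 N, if the wrist force passes 120 N, or if a joint passes its speed limit or range.

## Working session

There is one attempt and no reset: what is moved stays moved. The work goes in short steps, Python scripts to look and compute and a shell command to move; the robot and the scene stay as the last step left them, time stands still between calls to the robot, and variables do not carry over. Pictures are saved under pics/ and viewed, at most 10 in all, crops included, and the job is handed in when it is done.

```bash
mkdir -p pics; python3 - <<'E'
from rig import *
import cv2,numpy as np
for n in("top","side"):
    p,d=snapshot(n); cv2.imwrite(f"pics/{n}0.png",p); np.save(f"pics/{n}0.npy",d)
    m=camera_model(n); print(n,m)
print(get_state())
E
```

```text
top {'camera_matrix': array([[468.37605212,   0.        , 315.36577254],
       [  0.        , 468.37605212, 201.98250366],
       [  0.        ,   0.        ,   1.        ]]), 'dist_coeffs': array([-0.05028442,  0.        ,  0.        ,  0.        ,  0.        ]), 'xyz': array([387.17195452, -56.48737649, 919.70298081]), 'rotation': array([ 0.07938462, -0.08068073, -0.69346993,  0.71153929])}
side {'camera_matrix': array([[364.56889833,   0.        , 317.54014083],
       [  0.        , 364.56889833, 199.23946172],
       [  0.        ,   0.        ,   1.        ]]), 'dist_coeffs': array([-0.02912945,  0.        ,  0.        ,  0.        ,  0.        ]), 'xyz': array([216.64929237, 545.32472596, 524.09535458]), 'rotation': array([-0.12680286,  0.44422894,  0.84654078, -0.26448136])}
{'t': 0.1, 'joint_positions': array([-1.18761375e+00,  1.24435619e-01,  1.65153433e+00,  1.49599831e-05,
        1.36751154e+00, -8.25654610e-02]), 'qd': array([-0.00067786, -0.00178262, -0.00284967,  0.0003212 , -0.00116528,
       -0.00139669]), 'joint_torque': array([ 4.68243397e-04, -4.24928284e+01, -3.66653788e+01, -9.40344353e-05,
        3.90138957e-03, -7.22460129e-06]), 'position': array([ 291.68735101, -580.22127833,  212.38057951]), 'orientation': array([ 9.73007079e-01,  2.30773335e-01, -1.34177999e-04, -9.34864844e-04]), 'contact_force': array([ 2.20246625e-01,  3.23098352e-04, -5.73059571e-01]), 'wrist_torque': array([-0.00044592, -0.02309432,  0.00624213]), 'grasp_force': 0.0, 'gripper_width': 85.37840268908205}
```

View pics/top0.png

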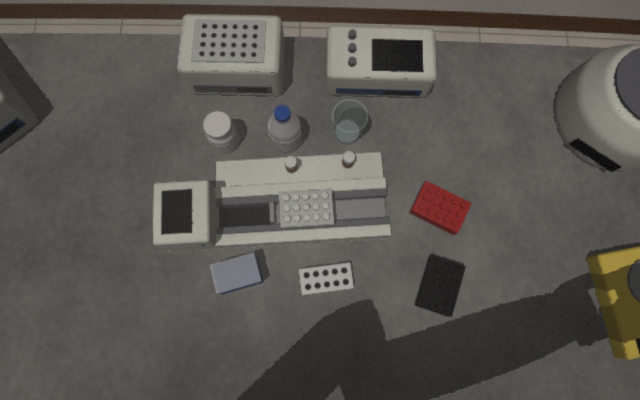

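View pics/side0.png

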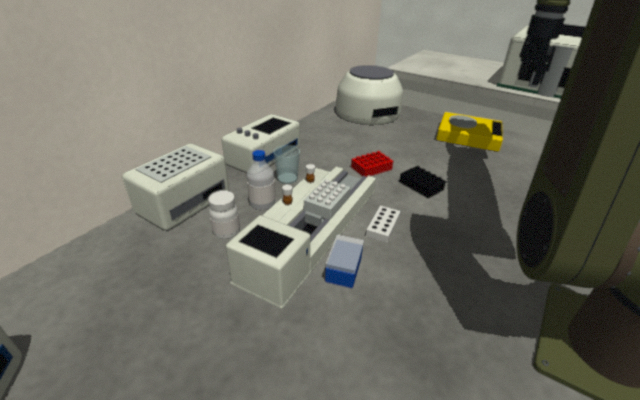

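The top view shows the track with the reader head at left (about 182,212), the block at (306,208) and the bare strip at (360,210). In the side view the head is nearest the camera. I'll zoom in for the corners.

```bash
cat > h.py <<'E'
from rig import *
import cv2,numpy as np
from scipy.spatial.transform import Rotation as R
def rays(n,px):
    m=camera_model(n)
    u=cv2.undistortPoints(np.array(px,float).reshape(-1,1,2),m["camera_matrix"],m["dist_coeffs"]).reshape(-1,2)
    d=np.c_[u[:,0],-u[:,1],-np.ones(len(u))]
    return m["xyz"],R.from_quat(m["rotation"]).apply(d)
def on(n,px,z):
    o,d=rays(n,px); return o+d*((z-o[2])/d[:,2])[:,None]
def proj(n,P):
    m=camera_model(n); q=R.from_quat(m["rotation"]).inv().apply(np.atleast_2d(P)-m["xyz"])*[1,-1,-1]
    return cv2.projectPoints(q,np.zeros(3),np.zeros(3),m["camera_matrix"],m["dist_coeffs"])[0].reshape(-1,2)
E
python3 - <<'E'
from h import *
p=cv2.imread("pics/top0.png")[140:260,145:400]
cv2.imwrite("pics/c1.png",cv2.resize(p,None,fx=3.1,fy=3.1,interpolation=cv2.INTER_CUBIC))
print(on("top",[(390,235),(384,188),(184,212)],42))
d=np.load("pics/top0.npy")
print(d[208,[230,260,273,306,345,360,375]])
E
```

```text
[[ 529.24121021 -198.65345417   42.        ]
 [ 621.10320357 -187.93660084   42.        ]
 [ 563.43099521  195.9649696    42.        ]]
[932.63074 938.6559  892.1067  864.4007  911.6022  911.39    910.15845]
```

View pics/c1.png

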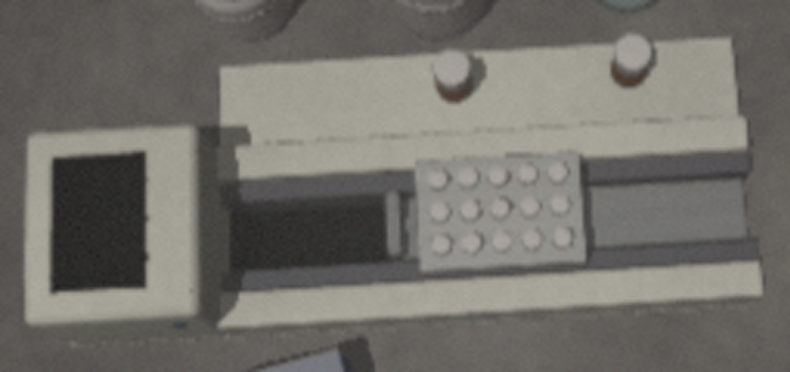

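The crop shows rail rear corners at about (747,118) and (762,297), block top corners (416,160), (578,152), (585,262), (420,271), and the nose at (393,222). Vials stand on the upper shelf.

```bash
cat >> h.py <<'E'
def crop(a): return np.array(a,float)/3.1+[145-.34,140-.34]
E
python3 - <<'E'
from h import *
A=lambda c,z:on("top",crop(c),z)
r=A([(747,118),(762,297)],42); rf=A([(250,147),(220,327)],42)
print("rear",r,np.linalg.norm(r[0]-r[1]))
d1=rf[0]-r[0]; d2=rf[1]-r[1]
print("dir",[np.degrees(np.arctan2(d[1],d[0])) for d in(d1,d2)])
c=r[0]-r[1]; print("perp",np.degrees(np.arctan2(c[1],c[0]))+90)
b=A([(416,160),(578,152),(585,262),(420,271)],66);
e=[b[0]-b[1],b[3]-b[2]]; print("block dir",[np.degrees(np.arctan2(d[1],d[0])) for d in e],[np.linalg.norm(d) for d in e],np.linalg.norm(b[1]-b[2]))
th=np.mean([np.arctan2(d[1],d[0]) for d in(d1,d2)])
u=np.array([np.cos(th),np.sin(th),0]);v=np.array([-u[1],u[0],0])
O=r.mean(0)+200*u;O[2]=0
print("th",np.degrees(th),"O",O)
T=lambda P:np.c_[(P-O)@u,(P-O)@v,P[:,2]]
print("block",T(b),T(b).mean(0))
print("nose",T(A([(386,222),(400,222),(393,192),(393,255)],48)))
print("head face top",T(A([(195,127),(197,318)],100)))
print("strip rear",T(A([(742,180),(745,240)],30)))
print("vials",T(A([(452,62),(632,48)],65)))
E
```

```text
rear [[ 641.9142019  -191.29369555   42.        ]
 [ 528.36897543 -199.5320939    42.        ]] 113.84370716798378
dir [np.float64(94.97379930940025), np.float64(94.68907244270798)]
perp 94.14988606873546
block dir [np.float64(94.42860121004342), np.float64(94.66512506165165)] [np.float64(98.45070303909884), np.float64(98.56943246553564)] 67.94623035542983
th 94.83143587605412 O [568.29667546   3.876465     0.        ]
block [[  6.76673614 -35.49075895  66.        ]
 [-91.6815336  -34.79857831  66.        ]
 [-91.3349873   33.1467683   66.        ]
 [  7.23402992  32.86065404  66.        ]] [-42.25393871  -1.07047873  66.        ]
nose [[ 27.86374219  -2.01499151  48.        ]
 [ 19.28751896  -1.51735473  48.        ]
 [ 22.85510597 -20.64378841  48.        ]
 [ 24.36417106  18.79578231  48.        ]]
head face top [[133.40000494 -54.20454984 100.        ]
 [133.13876585  58.75297771 100.        ]]
strip rear [[-195.85205263  -19.90060765   30.        ]
 [-194.18393419   18.65805786   30.        ]]
vials [[ -17.92716732  -96.82672631   65.        ]
 [-129.57217822  -99.50655011   65.        ]]
```

```bash
cat >> h.py <<'E'
th=np.radians(94.7);u=np.array([np.cos(th),np.sin(th),0]);v=np.array([-u[1],u[0],0]);O=np.array([569.,3.7,0])
def need(x,y,z):
    s=get_state(); r=R.from_quat(s["orientation"]); P=s["position"]
    print("t",s["t"],"track",(P-O)@u,(P-O)@v,P[2],"F",s["contact_force"].round(2),"w",s["gripper_width"])
    print("rows total",r.inv().apply(O+x*u+y*v+[0,0,z]-P)/500)
    M=np.c_[u,-v,[0,0,-1]]; print("turn",(r.inv()*R.from_matrix(M)).as_rotvec()/.5)
E
python3 -m crank '[[[0,0,0],[0,0,-0.34]],[[0,0,0],[0,0,-0.34]],[[0,0,0],[0,0,-0.34]],[[0,0,0],[0,0,-0.34]],[[0,0,0],[0,0,-0.34]],[[0,0,0],[0,0,-0.34]],[[0,0,0],[0,0,-0.34]],[[0,0,0],[0,0,0]]]' -1
python3 -c "
from h import *
need(-125,0,120)"
```

```text
t: 1.1
position: [291.8, -580.4, 212.9]
orientation: [0.677, 0.736, 0.0, -0.001]
contact_force: [0.5, -0.5, 0.3]
gripper_width: -0.2
grasp_force: 0.0
t 1.1 track -559.4572778562658 324.1429048813985 212.8500459396425 F [ 0.49 -0.49  0.27] w -0.23592295538616645
rows total [0.86807442 0.64920701 0.1864097 ]
turn [-0.00066086 -0.00212777  0.0019798 ]
```

```bash
python3 -m crank '[[[0.087,0.065,0],[0,0,0]],[[0.087,0.065,0],[0,0,0]],[[0.087,0.065,0],[0,0,0]],[[0.087,0.065,0],[0,0,0]],[[0.087,0.065,0],[0,0,0]],[[0.087,0.065,0],[0,0,0]],[[0.087,0.065,0],[0,0,0]],[[0.087,0.065,0],[0,0,0]],[[0.087,0.065,0],[0,0,0]],[[0.085,0.064,0],[0,0,0]],[[0,0,0.06],[0,0,0]],[[0,0,0.06],[0,0,0]],[[0,0,0.06],[0,0,0]],[[0,0,0],[0,0,0]],[[0,0,0],[0,0,0]]]'
python3 -c "
from h import *
need(-125,0,55)
for n in ('top','side'):
    p,d=snapshot(n);cv2.imwrite(f'pics/{n}1.png',p)
a=cv2.imread('pics/top1.png')[130:270,145:405];b=cv2.imread('pics/side1.png')[140:310,210:420]
cv2.imwrite('pics/c2.png',np.hstack([cv2.resize(a,(400,215)),cv2.resize(b,(400,324))[:215*1]]) if 0 else np.vstack([cv2.resize(a,(520,280)),cv2.resize(b,(520,420))[:320]]))
"
```

```text
t: 2.98
position: [579.0, -121.0, 124.7]
orientation: [0.677, 0.736, 0.0, 0.001]
contact_force: [0.2, 0.1, 0.3]
gripper_width: 0.0
grasp_force: 0.0
t 2.975 track -125.12338564405344 0.25248405432953014 124.70399533472093 F [0.19 0.09 0.33] w 0.028905050440791794
rows total [0.00031784 0.00031924 0.1394084 ]
turn [0.00267102 0.00102913 0.00323314]
```

View pics/c2.png

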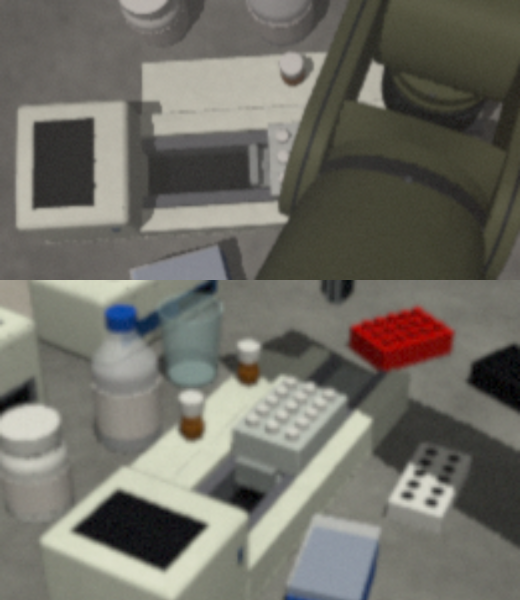

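The top view shows the arm covering the strip. In the side view the block is undisturbed and the fingertip shows at around crop (335,290). I'll check that projection.

```bash
python3 -c "
from h import *
q=proj('side',[[579,-121,105.7],[579,-121,92]]);print(q,(q-[210,140])*2.476+[0,280])"
python3 -m crank '[[[0,0,0.06],[0,0,0]],[[0,0,0.04],[0,0,0]],[[0,0,0.03],[0,0,0]],[[0,0,0],[0,0,0]],[[0,0,0],[0,0,0]]]'
python3 -c "
from h import *
need(-125,0,34)"
```

```text
[[345.0834678  161.57443299]
 [344.71942758 166.62944575]] [[334.46666627 333.41829609]
 [333.56530269 345.93450767]]
t: 3.7
position: [579.0, -121.0, 59.3]
orientation: [0.676, 0.736, 0.0, 0.001]
contact_force: [0.5, 0.1, -0.6]
gripper_width: -0.3
grasp_force: 0.0
t 3.7 track -125.07488900689752 0.20462414757056102 59.29256394104526 F [ 0.47  0.08 -0.56] w -0.2711927416905582
rows total [0.00017152 0.00035071 0.0505855 ]
turn [0.00233317 0.00090354 0.00587001]
```

```bash
python3 -c "
from h import *
p,d=snapshot('side');print(proj('side',[[579,-121,40.3],[579,-121,30]]));
b=p[100:260,240:440];cv2.imwrite('pics/c3.png',cv2.resize(b,None,fx=3.5,fy=3.5,interpolation=cv2.INTER_CUBIC))
"
```

```text
[[343.40013076 184.91651392]
 [343.14714809 188.41737152]]
```

View pics/c3.png

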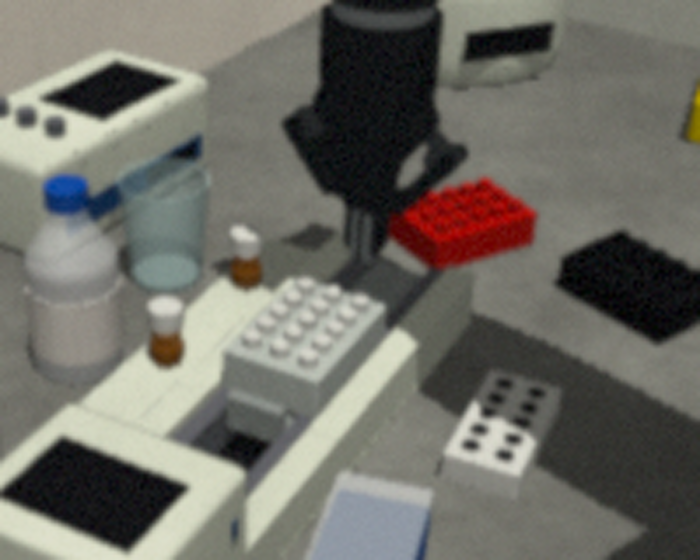

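The side crop shows the gripper over the track behind the block, with the fingers visible to about crop (362,262). I'll use depth to see where the tip ends.

```bash
python3 -c "
from h import *
p,d=snapshot('side')
o,_=rays('side',[(343,170)])
for r in range(158,192,2):
    out=[]
    for c in (340,343,346):
        _,k=rays('side',[(c,r)]);P=o+k[0]*d[r,c]; q=P-O; out.append(((q@u).round(),(q@v).round(),P[2].round()))
    print(r,*[tuple(map(int,x)) for x in out])
"
```

```text
158 (-112, -7, 119) (-117, -2, 118) (-114, 7, 122)
160 (-116, -9, 112) (-118, -2, 113) (-111, 9, 119)
162 (-115, -8, 107) (-114, 0, 110) (-117, 6, 110)
164 (-112, -6, 104) (-116, 0, 103) (-118, 6, 104)
166 (-113, -6, 98) (-114, 1, 99) (-117, 7, 99)
168 (-114, -7, 92) (-113, 2, 95) (-119, 7, 93)
170 (-112, -6, 87) (-116, 1, 88) (-117, 8, 89)
172 (-113, -6, 81) (-114, 2, 83) (-119, 7, 83)
174 (-178, -35, 33) (-117, 1, 76) (-192, -24, 29)
176 (-171, -32, 32) (-173, -24, 33) (-186, -21, 28)
178 (-160, -26, 34) (-175, -24, 26) (-178, -17, 27)
180 (-157, -24, 29) (-165, -19, 27) (-168, -12, 27)
182 (-158, -24, 23) (-156, -15, 27) (-160, -8, 27)
184 (-91, 7, 64) (-84, 17, 71) (-150, -4, 28)
186 (-74, 15, 70) (-76, 21, 71) (-91, 22, 63)
188 (-64, 19, 72) (-74, 22, 67) (-82, 26, 64)
190 (-58, 23, 71) (-74, 23, 62) (-74, 30, 65)
```

```bash
python3 -m crank '[[[0,0,0.026],[0,0,0]],[[0,0,0],[0,0,0]],[[0,0,0],[0,0,0]]]'
python3 -c "
from h import *
need(-125,0,34)
p,d=snapshot('side')
o,_=rays('side',[(343,170)])
for r in range(128,188,3):
    out=[]
    for c in (320,326,332,338,343,348,354,360,366):
        _,k=rays('side',[(c,r)]);P=o+k[0]*d[r,c]; q=P-O; out.append(((q@u).round(),(q@v).round(),P[2].round()))
    print(r,*[tuple(map(int,x)) for x in out])
"
```

```text
t: 4.18
position: [578.1, -120.7, 45.2]
orientation: [0.676, 0.737, -0.0, -0.0]
contact_force: [-0.4, -0.0, 0.5]
gripper_width: -0.1
grasp_force: 0.0
t 4.175 track -124.69803841128545 1.0714814546410505 45.17049783910141 F [-0.42 -0.03  0.46] w -0.12769119260545492
rows total [-0.00061667  0.00215487  0.0223395 ]
turn [-0.00122869 -0.00056737  0.00596212]
128 (-475, -259, -2) (-491, -244, -4) (-96, -24, 196) (-87, -5, 204) (-88, 6, 206) (-91, 16, 207) (-97, 27, 208) (-113, 35, 204) (-562, -122, -2)
131 (-456, -248, -3) (-463, -229, -1) (-112, -31, 181) (-85, -4, 198) (-90, 6, 199) (-92, 17, 200) (-99, 27, 200) (-112, 36, 197) (-539, -112, -3)
134 (-438, -238, -5) (-445, -219, -3) (-113, -31, 174) (-89, -5, 189) (-88, 7, 193) (-90, 18, 194) (-99, 28, 193) (-115, 35, 189) (-516, -102, -2)
137 (569, 307, 524) (-121, -51, 158) (-112, -31, 167) (-113, -16, 170) (-114, -4, 172) (-114, 8, 176) (-114, 22, 179) (-114, 37, 183) (-495, -93, -3)
140 (-394, -214, -3) (-120, -50, 151) (-112, -31, 159) (-104, -12, 167) (-113, -3, 166) (-113, 9, 169) (-111, 24, 174) (-115, 37, 175) (-477, -85, -4)
1
[... 1499 characters left out ...]
173 (-181, -96, 16) (-190, -82, 16) (-162, -51, 39) (-118, -13, 74) (-113, 2, 81) (-119, 12, 81) (-258, -28, -2) (-258, -11, 3) (-253, 9, 12)
176 (-166, -88, 17) (-141, -57, 40) (-150, -44, 39) (-167, -35, 33) (-114, 3, 73) (-118, 14, 74) (-244, -22, -3) (-250, -7, -1) (-252, 10, 3)
179 (-153, -81, 16) (-127, -49, 40) (-138, -38, 38) (-153, -28, 34) (-115, 2, 63) (-175, -10, 28) (-185, 3, 26) (-183, 20, 33) (-181, 37, 40)
182 (-109, -57, 39) (-71, -20, 71) (-88, -13, 64) (-144, -24, 31) (-156, -15, 27) (-160, -3, 29) (-171, 9, 27) (-170, 26, 33) (-167, 43, 40)
185 (-62, -31, 64) (-70, -20, 64) (-73, -5, 67) (-86, 4, 63) (-78, 20, 72) (-149, 2, 27) (-158, 15, 27) (-145, 36, 41) (-155, 48, 40)
```

Images and force agree: the tip is really about 18 mm above the reported TCP height, at z≈64, not 19 mm below it. I'll trust that and touch down by feel.

```bash
python3 -m crank '[[[0,0,0.03],[0,0,0]],[[0,0,0.02],[0,0,0]],[[0,0,0],[0,0,0]],[[0,0,0],[0,0,0]]]'
for i in 1 2 3; do python3 -m crank '[[[0,0,0.008],[0,0,0]],[[0,0,0],[0,0,0]],[[0,0,0],[0,0,0]]]' | grep -E "pos|cont"; done
python3 -c "
from h import *
need(-125,0,34)
p,d=snapshot('side')
b=p[130:240,260:420];cv2.imwrite('pics/c4.png',cv2.resize(b,None,fx=4.5,fy=4.5,interpolation=cv2.INTER_CUBIC))
o,_=rays('side',[(343,170)])
for r in range(174,194,2):
    out=[]
    for c in (340,343,346,349):
        _,k=rays('side',[(c,r)]);P=o+k[0]*d[r,c]; q=P-O; out.append(((q@u).round(),(q@v).round(),P[2].round()))
    print(r,*[tuple(map(int,x)) for x in out])
"
```

```text
t: 4.72
position: [578.4, -120.8, 20.4]
orientation: [0.676, 0.737, -0.0, -0.0]
contact_force: [-0.1, 0.2, 0.2]
gripper_width: -0.0
grasp_force: 0.0
position: [578.5, -120.8, 16.6]
contact_force: [0.9, 0.9, 0.2]
position: [578.3, -120.7, 12.4]
contact_force: [-0.5, -0.1, 0.8]
position: [578.5, -120.8, 8.7]
contact_force: [-0.1, -0.1, 1.8]
t 5.85 track -124.88620478482012 0.7100946356358868 8.69320917720711 F [-0.11 -0.1   1.85] w -0.1221845097575132
rows total [-0.0002349   0.00142805 -0.05061333]
turn [0.00033742 0.00012358 0.0058752 ]
174 (-112, -5, 77) (-112, 3, 79) (-112, 11, 81) (-121, 14, 78)
176 (-112, -4, 72) (-115, 2, 72) (-113, 11, 76) (-117, 17, 75)
178 (-113, -4, 65) (-113, 3, 68) (-112, 11, 71) (-119, 16, 69)
180 (-114, -5, 59) (-114, 3, 62) (-113, 12, 65) (-128, 13, 57)
182 (-113, -4, 54) (-116, 3, 54) (-116, 10, 57) (-131, 12, 50)
184 (-92, 6, 63) (-83, 18, 72) (-117, 11, 51) (-128, 14, 46)
186 (-74, 14, 70) (-75, 22, 72) (-89, 23, 65) (-131, 13, 38)
188 (-63, 20, 73) (-74, 22, 67) (-83, 26, 64) (-87, 32, 64)
190 (-59, 22, 71) (-72, 23, 63) (-74, 30, 64) (-85, 33, 59)
192 (-56, 23, 67) (-66, 27, 63) (-71, 32, 61) (-87, 33, 53)
```

View pics/c4.png

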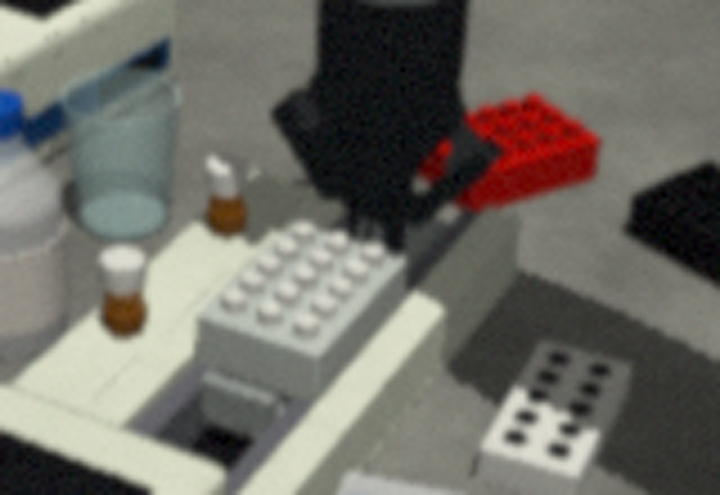

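The picture shows the fingers behind the block at crop (385,240), with the nose up at (240,395) and the vials upright. Contact starts at TCP z≈10. Now I'll press.

```bash

for i in 1 2 3; do python3 -m crank '[[[0,0,0.009],[0,0,0]],[[0,0,0],[0,0,0]],[[0,0,0],[0,0,0]]]' | grep -E "pos|cont"; done
python3 -c "
from h import *
need(-125,0,34)
s=[get_state()['contact_force'][2]]
p,d=snapshot('top')
b=p[130:270,145:405];cv2.imwrite('pics/t2.png',b)
p,d=snapshot('side')
o,_=rays('side',[(343,170)])
# nose
for X in (20,24,28):
  for z in (48,40,32,30): 
    c,r=proj('side',O+X*u+[0,0,z])[0].round().astype(int); _,k=rays('side',[(c,r)]);P=o+k[0]*d[r,c];q=P-O;print(X,z,(q@u).round(),(q@v).round(),P[2].round())
"
```

```text
position: [578.6, -120.8, 4.1]
contact_force: [1.4, -1.4, 3.1]
position: [578.5, -120.8, -0.4]
contact_force: [0.7, -0.2, 3.0]
position: [578.5, -120.8, -4.9]
contact_force: [1.0, 0.5, 2.3]
t 7.025 track -124.84409316957561 0.7689490595909501 -4.929803694041862 F [0.95 0.52 2.3 ] w -0.03254960063348975
rows total [-0.000318    0.00154126 -0.07785952]
turn [1.10423314e-04 4.11377145e-05 5.95771713e-03]
20 48 6.0 -8.0 36.0
20 40 -13.0 -18.0 10.0
20 32 -5.0 -14.0 9.0
20 30 -1.0 -11.0 10.0
24 48 -16.0 -23.0 13.0
24 40 -6.0 -17.0 13.0
24 32 22.0 -1.0 29.0
24 30 22.0 -1.0 29.0
28 48 -13.0 -24.0 12.0
28 40 -2.0 -18.0 12.0
28 32 26.0 -1.0 29.0
28 30 26.0 -1.0 29.0
```

Bar is down (nose top about z 30). Now push while holding it.

```bash
python3 -m crank '[[[0.016,0,0],[0,0,0]],[[0.016,0,0],[0,0,0]],[[0.010,0,0],[0,0,0]],[[0.008,0,0],[0,0,0]],[[0.008,0,0],[0,0,0]],[[0.008,0,0],[0,0,0]],[[0.008,0,0],[0,0,0]],[[0.008,0,0],[0,0,0]],[[0.008,0,0],[0,0,0]],[[0.008,0,0],[0,0,0]],[[0.008,0,0],[0,0,0]],[[0.004,0,0],[0,0,0]],[[0,0,0],[0,0,0]],[[0,0,0],[0,0,0]]]'
cat > look.py <<'E'
from h import *
need(-70,0,34)
p,d=snapshot('side')
H,W=d.shape
yy,xx=np.mgrid[120:330,200:440]
o,k=rays('side',np.c_[xx.ravel(),yy.ravel()]); P=o+k*d[120:330,200:440].reshape(-1,1)-O
x,y,z=P@u,P@v,P[:,2]
m=(abs(y)<32)&(z>62)&(z<66.5)&(x>-100)&(x<128)
print("block top x 2..98%",np.percentile(x[m],[1,2,50,98,99]),m.sum())
for a in range(-4,34,4):
    m=(abs(y)<16)&(x>a)&(x<a+4); print(a,np.percentile(z[m],[10,50,90]).round() if m.sum() else None,end=' ')
E
python3 look.py
```

```text
t: 8.88
position: [573.7, -66.3, -4.9]
orientation: [0.676, 0.737, -0.0, 0.0]
contact_force: [-0.1, -5.2, 2.7]
gripper_width: -0.2
grasp_force: 1.6
t 8.875 track -70.10495805869355 1.0484352126672292 -4.943241666169371 F [-0.12 -5.16  2.68] w -0.22809285356768322
rows total [ 0.00012314  0.00209581 -0.0778867 ]
turn [-4.22727208e-05  2.03917944e-03  7.02892864e-03]
block top x 2..98% [-75.05390745 -72.6313906    0.22029111  44.06033233  44.44948097] 484
-4 [64. 68. 72.] 0 [63. 65. 68.] 4 [63. 64. 71.] 8 [63. 69. 71.] 12 [64. 67. 73.] 16 [63. 67. 72.] 20 [63. 64. 65.] 24 [ 3. 15. 68.] 28 [ 4. 14. 71.] 32 [ 3. 64. 71.]
```

Block front is at about x=42, over the nose. Back off, rise above the nose level, and push on.

```bash
python3 -m crank '[[[-0.008,0,0],[0,0,0]],[[0,0.002,-0.03],[0,0,0]],[[0,0,-0.03],[0,0,0]],[[0,0,-0.024],[0,0,0]],[[0,0,0],[0,0,0]],[[0.008,0,0],[0,0,0]],[[0.012,0,0],[0,0,0]],[[0.016,0,0],[0,0,0]],[[0.016,0,0],[0,0,0]],[[0.016,0,0],[0,0,0]],[[0.016,0,0],[0,0,0]],[[0.016,0,0],[0,0,0]],[[0.016,0,0],[0,0,0]],[[0.016,0,0],[0,0,0]],[[0.016,0,0],[0,0,0]],[[0.012,0,0],[0,0,0]],[[0.01,0,0],[0,0,0]],[[0,0,0],[0,0,0]],[[0,0,0],[0,0,0]]]'
python3 look.py
```

```text
t: 11.3
position: [567.6, 15.4, 36.8]
orientation: [0.677, 0.736, 0.0, -0.001]
contact_force: [0.3, 0.5, -1.8]
gripper_width: -0.1
grasp_force: 0.0
t 11.3 track 11.822392781420309 0.42188445191968205 36.841583517987 F [ 0.34  0.49 -1.77] w -0.10404641250985641
rows total [-0.16365417  0.00041494  0.00545586]
turn [-0.0008884  -0.00277459  0.00527111]
block top x 2..98% [ 16.61890366  19.79151661  63.73905809  99.38908814 100.31020272] 393
-4 [115. 116. 117.] 0 [105. 108. 116.] 4 [ 70. 109. 118.] 8 [ 67.  82. 105.] 12 [ 77. 105. 121.] 16 [ 66.  81. 115.] 20 [ 70. 108. 163.] 24 [ 90. 117. 160.] 28 [119. 137. 156.] 32 [ 64.  72. 157.]
```

```bash
python3 -m crank '[[[0.006,0,0],[0,0,0]],[[0.006,0,0],[0,0,0]],[[0.004,0,0],[0,0,0]],[[0,0,0],[0,0,0]]]'|grep -E "pos|cont"
for i in 1 2; do python3 -m crank '[[[0.003,0,0],[0,0,0]],[[0,0,0],[0,0,0]],[[0,0,0],[0,0,0]]]'|grep -E "pos|cont";done
```

```text
position: [567.3, 22.9, 37.1]
contact_force: [-0.1, -3.6, 0.3]
position: [567.2, 24.0, 37.2]
contact_force: [0.3, -5.2, 0.4]
position: [567.5, 24.1, 37.2]
contact_force: [1.3, -10.2, 0.5]
```

The force is climbing with no further motion, so the block is against the stop. Retreat and check.

```bash
python3 -m crank '[[[0.002,0,0],[0,0,0]],[[0,0,0],[0,0,0]],[[-0.01,0,0],[0,0,0]],[[-0.03,0,0],[0,0,0]],[[-0.06,0,-0.02],[0,0,0]],[[-0.1,0,-0.06],[0,0,0]],[[-0.1,0,-0.1],[0,0,0]],[[-0.1,0,-0.1],[0,0,0]],[[-0.1,0,-0.05],[0,0,0]],[[-0.1,0,0],[0,0,0]],[[-0.1,0,0],[0,0,0]],[[0,0,0],[0,0,0]],[[0,0,0],[0,0,0]]]'
python3 look.py; python3 - <<'E'
from h import *
p,d=snapshot('top'); a=p[100:300,145:405]; q,_=snapshot('side'); b=q[140:310,210:420]
cv2.imwrite('pics/c5.png',np.vstack([cv2.resize(a,(400,308)),cv2.resize(b,(400,324))[:290]]))
E
```

```text
t: 14.22
position: [595.2, -309.9, 189.7]
orientation: [0.677, 0.736, 0.0, -0.001]
contact_force: [-0.1, -0.1, 0.2]
gripper_width: 0.2
grasp_force: 0.0
t 14.225 track -314.71090138090085 -0.42761064720581743 189.738906967263 F [-0.15 -0.11  0.2 ] w 0.1785765591717552
rows total [0.48888499 0.00063231 0.31232023]
turn [-0.00121392 -0.00344409  0.00530801]
block top x 2..98% [ 33.63196481  33.84597087  68.40861523  99.53176237 100.59669766] 322
-4 [27. 27. 27.] 0 None 4 None 8 None 12 None 16 None 20 None 24 None 28 None 32 [62. 63. 64.]
```

View pics/c5.png

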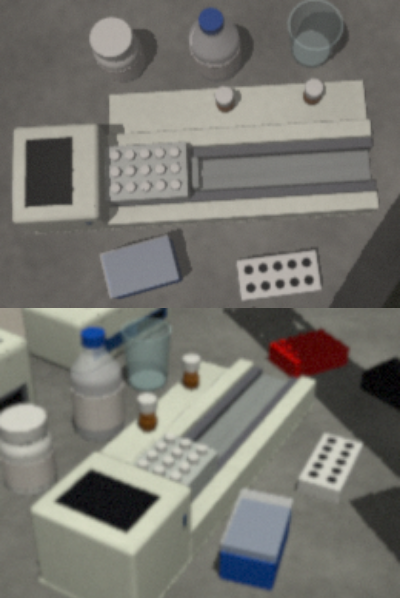

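The block sits against the reader head (top crop 148,170). The nose is up behind it at (197,172), the strip is level with its raised height, the bystanders are in place and the hand is clear.

```bash
python3 -c "
from rig import *
print(job_done())"
```

```text
the job is handed in; nothing more can be done
None
```

I handed the job in with the block home against the reader head, the lock bar up behind it, the bystanders where they stood and the hand clear; the hand-in call returned no verdict, so this rests on my final pictures and depth readings.

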